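# Stow the socket in the stay-lidded parts box

## Robot

A 7-joint arm with a two-finger parallel gripper is mounted at the origin on the work surface. World frame = base frame: x ahead of the robot, y to its left, z up, the work surface at z = 0. Lengths are in m, angles in rad, forces in N, time in s.
With the tool pointing down it reaches from about 0.425 to 1.025 m from the base axis. Payload 9.4 kg.
Tool frame: the origin (TCP) lies midway between the tips of the shut fingers; the grasp point (between the pads) lies 19 mm behind it; x points along the fingers, y is the direction in which the jaws open and shut, and the axes are right-handed (so a half turn about x gives the same grasp; the last joint's range is limited). The gripper opens to 85 mm and grips with 20 to 120 N. Pads are 22 mm wide; open, the fingers measure 114 mm over their backs; the gripper's body (76 mm by 85 mm) begins 54 mm behind the grasp point. The pads swing forward as they close: fully open they stand 13 mm farther back than shut.
Start: joints at [1.255, 0.599, -0.003, 1.599, 0.002, 0.943, -0.08], TCP at [0.171, -0.704, 0.231] pointing down, gripper open.
Joint ranges: [-2.57, 2.57], [-0.35, 1.97], [-1.29, 1.29], [0.11, 2.56], [-1.05, 4.19], [0.11, 1.86], [-2.63, 2.63]. Speed limits (rad/s): [2.22, 2.22, 3.01, 3.01, 3.14, 3.14, 3.14].

## Interface

Orientations are given as [roll, pitch, yaw] about the fixed x, y, z axes, in that order (R = Rz(yaw) Ry(pitch) Rx(roll)).
In Python, from cell import * gives the robot as it stands.
- The arm moves only by the tool carry_out, never from a script. Its argument "series" is one flat list of numbers, 4 for each row, row after row: the shift along the tool's x, y, z in m, then the turn about the tool's x in rad. A call has 1 to 5 rows; each row is the pose to reach, as a shift and turn from the pose commanded when the call began, along the tool's axes at that moment; what a row does not reach only later rows make up. A row lasts 1/12 s, in which the tool goes at most 41.7 mm and 7.16 degrees, less where a joint would pass 70% of its speed; a pose out of reach is approached as far as the arm can. A call with a gripper value outside its range is refused whole. "jaw" is the opening in per cent of the stroke, from 0 (shut) to 100 (fully open), set as the call begins (left out, the last holds). The fingers move at their own pace and stop on an object; "newtons" is the grip in N (left out, the last holds). Time passes only in rows, so rows that repeat a pose let the fingers close. It gives the time, the measured TCP pose, the force and the opening at its end, in the units of the state.
- get_obs(): the state, without advancing time (a new reading comes with each control period).
- read_camera(name): name is "scene" or "top" or "wrist"; returns (picture, depth): 384x512x3 uint8, red, green, blue; 384x512 float32, m along the optical axis (not along the pixel's ray), 0 where there is no reading.
- get_calibration(name): a dict with "K" (3x3 intrinsics, pixels), "T" (4x4, takes a point from camera to world coordinates); the wrist camera has in their place "hand_eye" (4x4, takes a point from camera to tool coordinates, whose origin is the TCP and whose axes are the tool frame's). Camera axes: x right, y up, looking along -z (the intrinsics and any distortion apply to the point x, -y, -z); pixel columns grow to the right and rows downward; lengths in m; the calibration is good to about 2 mm. A picture is of the moment at which its call begins: read the wrist's pose just before it. get_calibration takes no time and is no camera call.
- close_job(): hands the job in, once; it reports no verdict.
Trained networks look in the newest picture that a camera, given by its name, has taken for a name from the list of things; names that differ only in an ending like _2 or _b are one class to them, and where a whole thing is asked for, a point or a joint stands for the part that bears it (a point fixed in the world has none). Each returns a list of dicts, best first, with "confidence" (0 to 1); they miss things now and then, are a little off and sometimes report something else, mostly with a low value. They report only what shows in the picture. A call takes as long as a camera call. They do not tell look-alikes from the thing itself.
- search_frame(camera, target): "point" ([row, column] in pixels, amid what is visible of it).
The state is a dict: "clock": time; "joint_positions": joint angles; "joint_velocities": joint speeds; "tau": joint torques, N m; "position": TCP position; "orientation": TCP orientation; "force": force on the tool from outside, world axes, zero at the start; "moment": the same for the moment, N m; "gripper_width": finger opening in m.
Only numpy, scipy, OpenCV 4.12 (cv2) and the standard library are available. Lean on these libraries where they do the work, as an engineer would, in place of code of your own. Each camera call takes 0.05 s, during which the arm holds its last target. There are 200 camera calls.

## Task

Put the steel socket away in the parts box: raise the lid past the lock point of its folding stay so that the lid stands on the locked stay by itself, then put the socket in the box. Then push the stay's knee back through straight (this lifts the lid slightly) and fold it to let the lid down gently until fully closed, with the socket inside. Do not let the lid drop, do not strain the stay so hard that its clamped foot is dragged along its slot, and leave the other things on the bench where they are.

Things in the scene. Friction and masses are not known exactly. Their poses are not given: they have to be found in the camera images.
- box: Grey sheet-steel parts box fixed to the bench, 200 x 240 x 85 mm (x, y, z), walls and floor about 4 mm; origin at the centre of its underside. Its -x side is the front (toward the robot), the lid hinge runs along its +x top edge, the folding stay is outside its -y end.
- hinge (a point): Middle of the lid's hinge axis, parallel to the box's y, at box (100, 0, 85) mm. The lid is a 204 x 244 x 4 mm steel plate of about 0.55 kg that falls shut by its own weight unless the stay is locked.
- lid (a joint): Lid angle in rad: 0 closed, grows as the front edge rises. The stay goes straight (lid at its highest) somewhere from 1.05 to 1.4, unknown as both stay ends are clamped differently each time: feel for it. There a weak spring swings the knee over and, lowered 0.02 to 0.05, the lid stands on the locked stay; let go more than about 0.01 short of the top, it may fold shut again.
- handle (a point): Middle of the lid's handle: round steel bar, 12 mm diameter, 100 mm long, parallel to the hinge, axis 37 mm above the lid's top face; closed, it lies 185 mm in front of and 42 mm above the hinge axis. Site axes turn with the lid. 2 to 4 N at the bar lift the lid; some 20 N more against the straight or locked stay drags the stay's foot.
- knee (a joint): Angle of the stay's knee in rad: about 0 (-0.3 to 0.3) with the lid closed and the stay folded, grows as it unfolds, 2.74 with the two links in line, 3.09 at its stop (locked past straight, knee toward the hinge side). A weak spring turns it toward the stop.
- stay_pivot (a point): Lower pivot of the stay, on a foot clamped in an upright slot on the box's -y end, up to 9 mm above or below box (-10, -132, 55) mm; axis parallel to the box's y. Two steel links, each 75.5 mm between centres: the lower from here to the knee, the upper from the knee to the lid's -y edge about 110 mm from the hinge.
- knee_grip (a point): On the axis of the knee's freely turning peg (16 mm diameter, 50 mm long, parallel to the box's y), at box y = -167 mm; peg spans y = -140 to -190. Circles stay_pivot at 75.5 mm: locked, above and behind it; folding goes over to the front and down to just below the lid. Past straight the lid's weight (3 to 8 N at the peg) drives it: hold it to let the lid down. Its axes turn.
- socket: Stainless steel wrench socket, a stepped cylinder standing upright: 30 mm diameter below, 26 mm in the top 15 mm, 45 mm high, about 0.14 kg; origin at the centre of its underside.
- pulley: Aluminium V-groove pulley lying flat, 44 mm diameter, 18 mm high; leave alone. Origin at the centre of its underside.
- elbow: Grey PVC pipe elbow lying flat, two legs of 52 mm, 38 mm diameter collars; leave alone. Origin under the corner.
- spark_plug: Spark plug with a blue ceramic insulator lying down, 80 mm long, 20 mm high; leave alone. Origin under its hexagon.
Mind the look-alikes: they are no part of the job. Leave any red look-alike of the socket alone.

How it is judged:
By the outcome, as a careful person would: the job done as asked, in the order asked, and still so for the second after the job is handed in, with the robot touching nothing.
It also fails if it takes over 72 s, if anything falls off the work surface, if the arm or the gripper's body presses on something with over 40 N, if the wrist force passes 120 N, or if a joint passes its speed limit or range.

## Working session

There is one attempt and no reset: what is moved stays moved. The work goes in short steps, Python scripts to look and compute and a tool call to move; the robot and the scene stay as the last step left them, time stands still between calls to the robot, and variables do not carry over. Pictures are saved under pics/ and viewed, about 8 in all and at most 12, crops included, and the job is handed in when it is done.

Besides the shell and the picture viewer there is one more tool, called after "Call:" as name(argument=value, ...) on one line, values as JSON. carry_out: Moves the arm, as the interface text tells. Its arguments: {"type":"object","properties":{"series":{"type":"array"},"jaw":{"type":"number"},"newtons":{"type":"number"}},"required":["series"]}

```bash
ls; mkdir -p pics
cat > h.py <<'E'
from cell import *
import numpy as np, cv2
from scipy.spatial.transform import Rotation as R
def tool():
    o=get_obs(); T=np.eye(4); T[:3,:3]=R.from_euler('xyz',o['orientation']).as_matrix(); T[:3,3]=o['position']; return T
def camT(n):
    c=get_calibration(n)
    return (np.array(c['T']) if 'T' in c else tool()@np.array(c['hand_eye'])), c
def cloud(n,d,T=None):
    c=get_calibration(n)
    if T is None: T,_=camT(n)
    K=np.array(c['K']); 
    v,u=np.mgrid[0:d.shape[0],0:d.shape[1]]
    X=(u-K[0,2])/K[0,0]*d; Y=(v-K[1,2])/K[1,1]*d
    P=np.stack([X,-Y,-d,np.ones_like(d)],-1)@T.T
    return P[...,:3]
def save(n,im): cv2.imwrite('pics/'+n,im[...,::-1])
E
python3 - <<'E'
from h import *
print(get_obs())
ims=[]
for n in ['scene','top']:
    im,d=read_camera(n); ims.append(im); P=cloud(n,d); np.savez('/tmp/'+n,im=im,d=d,P=P)
    c=get_calibration(n); print(n,{k:np.round(np.array(v,dtype=float),3).tolist() if k!='x' else v for k,v in c.items()})
    for t in ['box','handle','knee_grip','stay_pivot','socket','pulley','elbow','spark_plug','lid']:
        for r in search_frame(n,t)[:3]:
            p=np.round(r['point']).astype(int); print(t,p,round(r['confidence'],2),np.round(P[p[0],p[1]],3))
    save(n+'0.png',cv2.resize(im,(800,600)))
print(get_calibration('wrist'))
E
```

```text
pics
{'clock': 0.0, 'joint_positions': array([ 1.25531126,  0.60012185, -0.0025349 ,  1.60013314,  0.00180346,
        0.94289291, -0.07977978]), 'joint_velocities': array([-0.00066307, -0.00107545, -0.00038723,  0.00019646,  0.00051023,
       -0.00030245,  0.00030889]), 'tau': array([-1.19906574e-03, -7.76432848e+01,  1.56449016e+00, -2.57999665e+01,
        1.22947912e-02,  9.15672543e-03,  7.09360506e-06]), 'position': array([ 0.17134509, -0.7039764 ,  0.23041828]), 'orientation': array([-1.47410873,  1.5692431 ,  1.90634288]), 'force': array([-0.56148404,  0.5983039 , -0.18304206]), 'moment': array([ 0.01790405, -0.00841392, -0.02151753]), 'gripper_width': 0.08525767492159941}
scene {'K': [[401.03, 0.0, 255.929], [0.0, 401.03, 189.814], [0.0, 0.0, 1.0]], 'T': [[0.234, -0.852, 0.468, 1.029], [0.972, 0.204, -0.115, -0.141], [0.002, 0.482, 0.876, 0.962], [0.0, 0.0, 0.0, 1.0]]}
box [216 257] 0.66 [ 0.635 -0.041  0.093]
handle [209 255] 0.81 [ 0.616 -0.042  0.095]
stay_pivot [198 192] 0.56 [ 0.544 -0.185  0.082]
socket [227 114] 0.64 [ 0.559 -0.388  0.044]
socket [190  94] 0.58 [ 0.4
[... 731 characters left out ...]
6 0.393 0.019]
elbow [210 118] 0.93 [0.482 0.41  0.03 ]
spark_plug [241 178] 0.56 [0.388 0.216 0.02 ]
lid [168 258] 0.93 [ 0.62  -0.034  0.093]
lid [195 304] 0.18 [ 0.542 -0.177  0.087]
{'K': array([[301.22059172,   0.        , 251.34422788],
       [  0.        , 301.22059172, 189.3861804 ],
       [  0.        ,   0.        ,   1.        ]]), 'hand_eye': array([[ 7.15214265e-04,  3.27216149e-01, -9.44949248e-01,
        -1.42639988e-01],
       [ 9.99999742e-01, -1.72579666e-04,  6.97120220e-04,
        -5.31301543e-04],
       [ 6.50299678e-05, -9.44949502e-01, -3.27216188e-01,
        -8.46750789e-02],
       [ 0.00000000e+00,  0.00000000e+00,  0.00000000e+00,
         1.00000000e+00]])}
```

View pics/scene0.png

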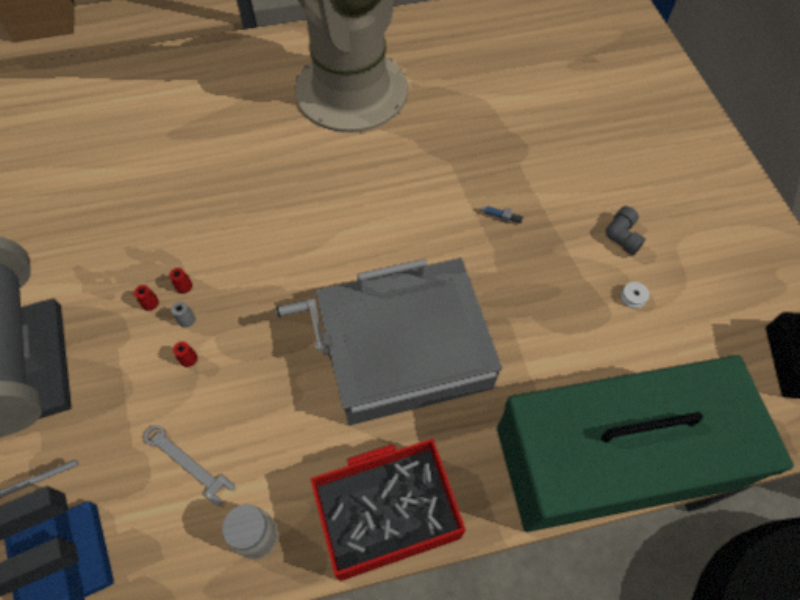

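Run:
```python
from h import *
z=np.load('/tmp/scene.npz'); im=z['im']; save('crop0.png',cv2.resize(im[150:270,60:320],None,fx=3,fy=3,interpolation=cv2.INTER_CUBIC))
for n in ['scene','top']:
    z=np.load(f'/tmp/{n}.npz');P=z['P'];im=z['im']
    # lid top plane
    m=(abs(P[...,2]-0.089)<0.006)&(P[...,0]>.45)&(P[...,0]<.85)&(P[...,1]>-.17)&(P[...,1]<.15)
    pts=P[m][:,:2].astype(np.float32); print(n,m.sum(),np.median(P[m][:,2]),cv2.minAreaRect(pts))
    m=(P[...,2]>0.118)&(P[...,2]<.15)&(P[...,0]>.45)&(P[...,0]<.85)&(P[...,1]>-.17)&(P[...,1]<.15)
    print('handle',m.sum(), P[m].min(0),P[m].max(0), cv2.minAreaRect(P[m][:,:2].astype(np.float32)) if m.sum() else 0)
    m=(P[...,2]>0.04)&(P[...,0]>.45)&(P[...,0]<.75)&(P[...,1]>-.27)&(P[...,1]<-.165)
    print('stay',m.sum(), P[m].min(0),P[m].max(0))
    for lo,hi in [((.36,-.45),(.48,-.34)),((.48,-.45),(.62,-.34))]:
        m=(P[...,2]>0.03)&(P[...,2]<.06)&(P[...,0]>lo[0])&(P[...,0]<hi[0])&(P[...,1]>lo[1])&(P[...,1]<hi[1])
        nn,lab,st,ce=cv2.connectedComponentsWithStats(m.astype(np.uint8))
        for i in range(1,nn):
            if st[i,4]<15: continue
            q=P[lab==i]; qt=q[q[:,2]>np.percentile(q[:,2],90)-.006]
            print('sock',ce[i],st[i,4],np.percentile(q[:,2],95),cv2.minEnclosingCircle(qt[:,:2].astype(np.float32)),im[lab==i].mean(0))
```

```text
scene 7688 0.09230343392415474 ((0.6807931661605835, -0.039030492305755615), (0.33651724457740784, 0.26167649030685425), 0.04617564007639885)
handle 1583 [ 0.52574009 -0.08991585  0.11810407] [0.84996667 0.14999296 0.14839378] ((0.6833265423774719, 0.042448803782463074), (0.3901330530643463, 0.10378856956958771), 26.777095794677734)
stay 215 [ 0.53070472 -0.22384148  0.05995442] [ 0.62069191 -0.16518714  0.09626212]
sock [113.41346154 176.41346154] 104 0.049538982147887475 ((0.4071323573589325, -0.3817829191684723), 0.013725022785365582) [108.32692308  29.21153846  24.58653846]
sock [ 91.3592233  187.47572816] 103 0.04926335835187744 ((0.4279590845108032, -0.43978357315063477), 0.013705238699913025) [107.61165049  27.25242718  23.55339806]
sock [114.515625 196.203125] 64 0.04943905685143267 ((0.47401708364486694, -0.3824150562286377), 0.013515708036720753) [94.734375 92.46875  88.78125 ]
sock [115.52173913 201.        ] 46 0.047822476520853585 ((0.48206645250320435, -0.38182997703552246), 0.010088171809911728) [91.91304348 92.34782609 91.69565217]
sock [116.09836066 223.77868852] 122
[... 494 characters left out ...]
735306] [ 0.61849427 -0.16505747  0.09605674]
sock [366.07142857 219.69642857] 56 0.04844965675968904 ((0.4720437824726105, -0.3822537362575531), 0.012847376056015491) [137.625      125.46428571 111.80357143]
sock [384.31666667 234.33333333] 60 0.04820003459964695 ((0.4260658025741577, -0.4393424093723297), 0.012929555959999561) [169.31666667  47.91666667  26.78333333]
sock [365.65671642 240.28358209] 67 0.048103593162895385 ((0.40558451414108276, -0.38109540939331055), 0.012677035294473171) [167.76119403  51.10447761  28.88059701]
sock [367.11111111 195.87301587] 63 0.04897411285081858 ((0.5461390614509583, -0.3834490478038788), 0.013012620620429516) [180.82539683  51.84126984  29.63492063]
```

View pics/crop0.png

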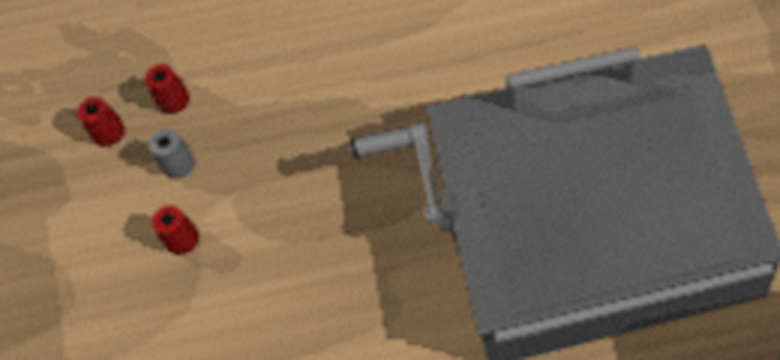

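Run:
```python
from h import *
for n in ['scene','top']:
    z=np.load(f'/tmp/{n}.npz');P=z['P'];im=z['im']
    box=lambda x0,x1,y0,y1,z0,z1:(P[...,0]>x0)&(P[...,0]<x1)&(P[...,1]>y0)&(P[...,1]<y1)&(P[...,2]>z0)&(P[...,2]<z1)
    m=box(.48,.8,-.172,.12,.083,.098)
    nn,lab,st,ce=cv2.connectedComponentsWithStats(m.astype(np.uint8)); i=1+st[1:,4].argmax(); q=P[lab==i]
    A=np.c_[q[:,:2],np.ones(len(q))]; print(n,st[i],'plane',np.linalg.lstsq(A,q[:,2],rcond=None)[0]); print(cv2.minAreaRect(q[:,:2].astype(np.float32)),cv2.boxPoints(cv2.minAreaRect(q[:,:2].astype(np.float32))).round(4).tolist())
    m=box(.5,.6,-.15,.1,.118,.14); q=P[m]; print('handle',len(q),cv2.minAreaRect(q[:,:2].astype(np.float32)),np.median(q[:,2]),np.percentile(q[:,2],95))
    m=box(.5,.6,-.25,-.18,.05,.12);q=P[m]; print('peg',len(q),cv2.minAreaRect(q[:,:2].astype(np.float32)),np.percentile(q[:,2],[5,50,95]))
```

```text
scene [ 202  164  119  100 7970] plane [-0.00204597 -0.0003794   0.09375049]
((0.620822548866272, -0.033659011125564575), (0.21342149376869202, 0.24870198965072632), 1.2423124313354492) [[0.5113999843597412, 0.08829999715089798], [0.5167999863624573, -0.16030000150203705], [0.7301999926567078, -0.15569999814033508], [0.7247999906539917, 0.09300000220537186]]
handle 235 ((0.5332288146018982, -0.03454999625682831), (0.013515530154109001, 0.11078081279993057), 0.9976552724838257) 0.13293413665699894 0.13635377408648477
peg 118 ((0.5396537780761719, -0.201986625790596), (0.015158290043473244, 0.04401814192533493), 2.2401397228240967) [0.08119987 0.08849456 0.09252889]
top [ 218  135   81   68 5194] plane [ 0.00141026 -0.00056378  0.08952907]
((0.6204402446746826, -0.033696189522743225), (0.2084430307149887, 0.24570296704769135), 1.432475209236145) [[0.5131999850273132, 0.08649999648332596], [0.5192999839782715, -0.1590999960899353], [0.7276999950408936, -0.15389999747276306], [0.7215999960899353, 0.0917000025510788]]
handle 148 ((0.5311304926872253, -0.03476867824792862), (0.00936149712651968, 0.10963843762874603), 1.4671101570129395) 0.1312479420530691 0.13587184871422775
peg 73 ((0.5360684394836426, -0.20195257663726807), (0.012621579691767693, 0.043619852513074875), 1.5177044868469238) [0.08234192 0.08673554 0.09104244]
```

```bash
cat >> h.py <<'E'
TH=0.0245; H=np.array([0.717,-0.030,0.085])   # box yaw, hinge middle
def yaw(M): return np.arctan2(M[1,2],M[0,2])   # direction of tool z in world
def b2w(p): # box coords m -> world
    c,s=np.cos(TH),np.sin(TH); o=H[:2]-0.1*np.array([c,s]); p=np.asarray(p,float)
    return np.array([o[0]+c*p[0]-s*p[1],o[1]+s*p[0]+c*p[1],p[2]])
def w2b(p):
    c,s=np.cos(TH),np.sin(TH); o=H[:2]-0.1*np.array([c,s]); d=np.asarray(p)[:2]-o
    return np.array([c*d[0]+s*d[1],-s*d[0]+c*d[1],p[2]])
def plan(wps,step=.040,turn=.12,T=None):
    """wps: list of (x,y,z of TCP, tool-z direction or None); prints calls of <=5 rows"""
    T=tool() if T is None else T
    rows=[]; p=T[:3,3].copy(); a=yaw(T[:3,:3])
    for w in wps:
        q=np.array(w[:3]); b=a if w[3] is None else a+(w[3]-a+np.pi)%(2*np.pi)-np.pi
        s=w[4] if len(w)>4 else step
        n=max(1,int(np.ceil(max(np.linalg.norm(q-p)/s,abs(b-a)/turn))))
        rows+=[(p+(q-p)*k/n,a+(b-a)*k/n) for k in range(1,n+1)]; p,a=q,b
    cur=T.copy()
    for i in range(0,len(rows),5):
        out=[]; ac=yaw(cur[:3,:3])
        for q,b in rows[i:i+5]:
            d=np.round(cur[:3,:3].T@(q-cur[:3,3]),4); t=np.round(ac-b,3); out+=[*d.tolist(),float(t)]
        print(out)
        n=np.eye(4); n[:3,3]=out[-4:-1]; n[:3,:3]=R.from_euler('x',out[-1]).as_matrix(); cur=cur@n
    return cur
E
python3 - <<'E'
from h import *
print(yaw(tool()[:3,:3]), tool().round(4).tolist())
A=-np.pi/2+TH
c=plan([(.40,-.30,.26,A),(.532,-.035,.20,A)]); print(c.round(4).tolist())
E
```

```text
-2.9027319751652056 [[-0.0, 0.2366, -0.9716, 0.1715], [-0.0, -0.9716, -0.2366, -0.7044], [-1.0, 0.0, 0.0, 0.2313], [0.0, 0.0, 0.0, 1.0]]
[-0.0024, -0.0282, -0.0265, -0.113, -0.0048, -0.0565, -0.0529, -0.226, -0.0072, -0.0847, -0.0794, -0.339, -0.0096, -0.113, -0.1059, -0.452, -0.012, -0.1412, -0.1324, -0.565]
[-0.0024, -0.0097, -0.0375, -0.113, -0.0048, -0.0194, -0.0749, -0.226, -0.0072, -0.029, -0.1124, -0.339, -0.0096, -0.0387, -0.1499, -0.452, -0.0119, -0.0484, -0.1874, -0.565]
[-0.0024, 0.0119, -0.0368, -0.113, -0.0048, 0.0238, -0.0737, -0.226, 0.0027, 0.0333, -0.1094, -0.226, 0.0102, 0.0428, -0.1452, -0.226, 0.0177, 0.0524, -0.1809, -0.226]
[0.0075, 0.0173, -0.0328, -0.0, 0.015, 0.0345, -0.0655, -0.0, 0.0225, 0.0518, -0.0982, -0.0, 0.03, 0.0691, -0.1309, -0.0, 0.0375, 0.0864, -0.1636, -0.0]
[[-0.0, 0.9997, 0.0241, 0.532], [-0.0, 0.0241, -0.9997, -0.035], [-1.0, -0.0, 0.0, 0.2], [0.0, 0.0, 0.0, 1.0]]
```

Call:
carry_out(series=[-0.002, -0.028, -0.026, -0.113, -0.005, -0.056, -0.053, -0.226, -0.007, -0.085, -0.079, -0.339, -0.01, -0.113, -0.106, -0.452, -0.012, -0.141, -0.132, -0.565])

```text
clock: 1.42
position: [0.2671, -0.5346, 0.2437]
orientation: [1.153, 1.57, -1.179]
force: [0.9, 0.8, 0.0]
gripper_width: 0.0856
```

Call:
carry_out(series=[-0.002, -0.01, -0.037, -0.113, -0.005, -0.019, -0.075, -0.226, -0.007, -0.029, -0.112, -0.339, -0.01, -0.039, -0.15, -0.452, -0.012, -0.048, -0.187, -0.565])

```text
clock: 1.83
position: [0.3622, -0.3665, 0.2558]
orientation: [0.667, 1.57, -1.1]
force: [0.2, -0.5, 0.0]
gripper_width: 0.0857
```

Call:
carry_out(series=[-0.002, 0.012, -0.037, -0.113, -0.005, 0.024, -0.074, -0.226, 0.003, 0.033, -0.109, -0.226, 0.01, 0.043, -0.145, -0.226, 0.018, 0.052, -0.181, -0.226])

```text
clock: 2.25
position: [0.4496, -0.2, 0.2376]
orientation: [1.077, 1.569, -0.471]
force: [0.9, -0.5, 0.1]
gripper_width: 0.0853
```

Call:
carry_out(series=[0.007, 0.017, -0.033, 0, 0.015, 0.034, -0.065, 0, 0.022, 0.052, -0.098, 0, 0.03, 0.069, -0.131, 0, 0.037, 0.086, -0.164, 0], jaw=45)

```text
clock: 2.67
position: [0.5315, -0.0337, 0.2]
orientation: [0.954, 1.57, -0.593]
force: [0.4, -0.5, -0.4]
gripper_width: 0.0383
```

Run:
```python
from h import *
o=get_obs(); print(o['clock'],o['position'],o['joint_positions'].round(3),o['force'],o['gripper_width'],yaw(tool()[:3,:3]))
im,d=read_camera('wrist'); P=cloud('wrist',d); o=get_obs()
q=P[(P[...,2]>.115)&(P[...,2]<.15)&(abs(P[...,0]-.532)<.05)&(abs(P[...,1]+.035)<.07)&(d>0)]
print(len(q),cv2.minAreaRect(q[:,:2].astype(np.float32)),np.percentile(q[:,2],[5,50,95]))
save('w1.png',im)
s,ds=read_camera('scene'); S=cloud('scene',ds); save('s1.png',cv2.resize(s,(800,600)))
for t in ['handle']:
    for r in search_frame('wrist',t)[:2]: print(r)
# points near wrist cam
c=(tool()@np.array(get_calibration('wrist')['hand_eye']))[:3,3]; print('cam',c)
m=(np.linalg.norm(S-c,axis=-1)<.06); print(m.sum(), S[m].min(0) if m.any() else 0, S[m].max(0) if m.any() else 0)
```

```text
2.6667 [ 0.5315374  -0.03372111  0.19997882] [ 0.284  0.444 -0.45   2.051  0.292  0.707 -0.328] [ 0.38645101 -0.54740154 -0.4474934 ] 0.038331223369809465 -1.5471356073962368
2129 ((0.5363789200782776, -0.02409050613641739), (0.011956003494560719, 0.11113245040178299), 2.031968593597412) [0.12814029 0.13154389 0.13321337]
{'point': [148.0, 353.9], 'confidence': 0.8}
cam [0.5293451  0.05297597 0.34267626]
22 [0.54869124 0.00150772 0.33334131] [0.5597095  0.00852226 0.36976954]
```

Run:
```python
from h import *
a=cv2.imread('pics/w1.png'); b=cv2.imread('pics/s1.png')[100:430,250:550]
b=cv2.resize(b,None,fx=384/330,fy=384/330); cv2.imwrite('pics/c1.png',np.hstack([cv2.resize(a,(440,330)),cv2.resize(b,(300,330))]))
```

```text
(no output)
```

View pics/c1.png

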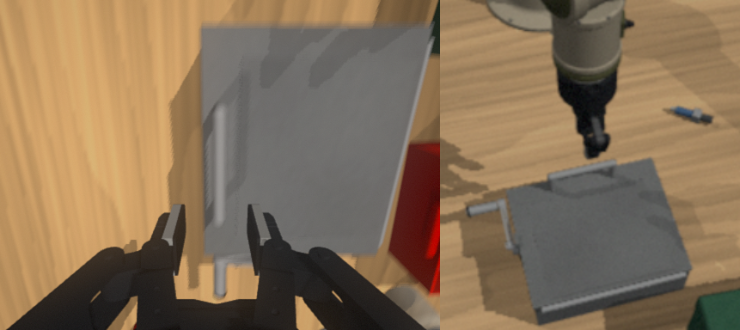

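Call:
carry_out(series=[0.035, 0.0025, 0, 0, 0.07, 0.0025, 0, 0, 0.092, 0.0025, 0, 0, 0.092, 0.0025, 0, 0])

```text
clock: 3.15
position: [0.5309, -0.0367, 0.1049]
orientation: [-1.502, 1.565, -3.049]
force: [0.1, 0.4, 0.2]
gripper_width: 0.0388
```

Call:
carry_out(series=[0, 0, 0, 0, 0, 0, 0, 0, 0, 0, 0, 0, 0, 0, 0, 0], jaw=0, newtons=25)

```text
clock: 3.48
position: [0.5329, -0.0359, 0.1096]
orientation: [0.286, 1.57, -1.262]
force: [-4.8, -0.6, 3.1]
gripper_width: 0.0108
```

```bash
cat >> h.py <<'E'
RH=np.hypot(.185,.042); A0=np.arctan2(.042,.185)
def arc(phis,per=5):
    prev=0 if phis[0] else None
    f=lambda p: np.array([-RH*np.sin(A0+p), -RH*np.cos(A0+p)])   # tool x (down), tool y (+x box)
    base=phis[0]
    for i in range(1,len(phis),per):
        out=[]
        for p in phis[i:i+per]:
            d=f(p)-f(base); out+=[round(float(d[0]),4),round(float(d[1]),4),0,0]
        base=phis[min(i+per,len(phis))-1]; print(round(base,3),out)
E
python3 - <<'E'
from h import *
arc(list(np.linspace(0,1.0,16)))
E
```

```text
0.333 [-0.0122, 0.0032, 0, 0, -0.0242, 0.0072, 0, 0, -0.0359, 0.012, 0, 0, -0.0473, 0.0176, 0, 0, -0.0582, 0.0239, 0, 0]
0.667 [-0.0105, 0.007, 0, 0, -0.0205, 0.0148, 0, 0, -0.03, 0.0231, 0, 0, -0.0389, 0.0321, 0, 0, -0.0472, 0.0417, 0, 0]
1.0 [-0.0076, 0.0101, 0, 0, -0.0146, 0.0207, 0, 0, -0.0208, 0.0317, 0, 0, -0.0263, 0.0431, 0, 0, -0.031, 0.0548, 0, 0]
```

Call:
carry_out(series=[-0.013, 0.0022, 0, 0, -0.025, 0.0062, 0, 0, -0.037, 0.011, 0, 0, -0.0483, 0.0166, 0, 0, -0.0592, 0.0229, 0, 0])

```text
clock: 3.9
position: [0.5563, -0.0354, 0.169]
orientation: [0.957, 1.57, -0.59]
force: [1.7, -1.4, -5.9]
gripper_width: 0.011
```

Call:
carry_out(series=[-0.0105, 0.007, 0, 0, -0.0205, 0.0148, 0, 0, -0.03, 0.0231, 0, 0, -0.0389, 0.0321, 0, 0, -0.0472, 0.0417, 0, 0])

```text
clock: 4.32
position: [0.5955, -0.0345, 0.2161]
orientation: [-1.255, 1.566, -2.803]
force: [-9.8, -0.7, 5.7]
gripper_width: 0.011
```

Call:
carry_out(series=[-0.009, 0.009, 0, 0, -0.016, 0.0197, 0, 0, -0.0222, 0.031, 0, 0, -0.0277, 0.0424, 0, 0, -0.0325, 0.0538, 0, 0])

```text
clock: 4.73
position: [0.6513, -0.0331, 0.2493]
orientation: [0.002, 1.57, -1.545]
force: [-4.2, -1.2, 3.0]
gripper_width: 0.011
```

Run:
```python
from h import *
o=get_obs(); p=o['position']; g=p+[0,0,.019]; print(p,o['force'],w2b(g))
b=w2b(g); v=b-np.array([.1,0,.085]); print('phi est',np.arctan2(v[2],-v[0])-A0,'R',np.hypot(v[0],v[2]),RH)
arc([1.0]+list(np.arange(1.02,1.11,.02)))
```

```text
[ 0.65134417 -0.03313947  0.24931429] [-4.21207172 -1.17539628  2.9978404 ] [ 0.03428696 -0.00153012  0.26831429]
phi est 1.0033511582201404 R 0.1947365738080154 0.1897076698502198
1.1 [-0.0013, 0.0036, 0, 0, -0.0024, 0.0072, 0, 0, -0.0036, 0.0108, 0, 0, -0.0046, 0.0145, 0, 0, -0.0056, 0.0181, 0, 0]
```

Run:
```python
from h import *
for n in ['scene','top']:
    im,d=read_camera(n); P=cloud(n,d); c,s=np.cos(TH),np.sin(TH); o=H[:2]-.1*np.array([c,s])
    B=P.copy(); D=P[...,:2]-o; B[...,0]=c*D[...,0]+s*D[...,1]; B[...,1]=-s*D[...,0]+c*D[...,1]; np.savez('/tmp/'+n+'1',im=im,P=P,B=B)
    m=(B[...,1]<-.145)&(B[...,1]>-.2)&(abs(B[...,0])<.15)&(B[...,2]>.03)&(B[...,2]<.3)
    q=B[m]; print(n,len(q),'peg',np.percentile(q,[2,50,98],axis=0).round(4).tolist())
    m=(B[...,1]<-.124)&(B[...,1]>-.145)&(abs(B[...,0])<.15)&(B[...,2]>.02)&(B[...,2]<.3)
    q=B[m]; q=q[np.argsort(q[:,2])]; print('links',len(q)); print(q[::max(1,len(q)//25)].round(3).tolist())
    for t in ['stay_pivot','knee','knee_grip']:
        for r in search_frame(n,t)[:1]: pp=np.round(r['point']).astype(int); print(t,pp,r['confidence'],B[pp[0],pp[1]].round(3))
    v,u=np.where((B[...,1]<-.145)&(B[...,1]>-.2)&(abs(B[...,0])<.15)&(B[...,2]>.05)); 
    r0,c0=int(v.mean())-45,int(u.mean())-50; save(n+'1.png',cv2.resize(im[r0:r0+90,c0:c0+100],(400,360),interpolation=cv2.INTER_CUBIC))
cv2.imwrite('pics/c2.png',np.hstack([cv2.imread('pics/scene1.png'),cv2.imread('pics/top1.png')]))
```

```text
scene 137 peg [[-0.0293, -0.1883, 0.1355], [-0.0201, -0.1673, 0.1439], [-0.0155, -0.146, 0.1491]]
links 159
[[-0.002, -0.133, 0.063], [-0.011, -0.128, 0.07], [-0.007, -0.129, 0.086], [-0.009, -0.13, 0.099], [-0.012, -0.13, 0.11], [-0.013, -0.131, 0.123], [-0.019, -0.14, 0.137], [-0.015, -0.131, 0.141], [-0.027, -0.142, 0.143], [-0.018, -0.13, 0.145], [-0.021, -0.132, 0.145], [-0.026, -0.144, 0.146], [-0.024, -0.138, 0.147], [-0.021, -0.136, 0.147], [-0.016, -0.134, 0.15], [-0.009, -0.135, 0.155], [0.003, -0.134, 0.162], [0.019, -0.134, 0.169], [0.047, -0.139, 0.174], [0.03, -0.135, 0.178], [0.053, -0.125, 0.179], [0.048, -0.134, 0.181], [0.035, -0.134, 0.181], [0.042, -0.135, 0.183], [0.042, -0.137, 0.184], [0.041, -0.135, 0.185], [0.039, -0.125, 0.19]]
stay_pivot [208 190] 0.63 [-0.018 -0.158  0.143]
knee_grip [208 185] 0.73 [-0.02  -0.168  0.146]
top 68 peg [[-0.0321, -0.1885, 0.1364], [-0.0262, -0.1706, 0.1419], [-0.0181, -0.1512, 0.147]]
links 40
[[0.014, -0.133, 0.154], [0.015, -0.134, 0.164], [0.009, -0.134, 0.165], [0.018, -0.137, 0.167], [0.012, -0.134, 0.168], [0.015, -0.137
[... 212 characters left out ...]
36, 0.174], [0.022, -0.136, 0.175], [0.034, -0.133, 0.176], [0.045, -0.139, 0.176], [0.042, -0.139, 0.176], [0.031, -0.133, 0.176], [0.028, -0.133, 0.176], [0.045, -0.133, 0.177], [0.045, -0.13, 0.177], [0.042, -0.133, 0.178], [0.036, -0.138, 0.179], [0.027, -0.135, 0.179], [0.042, -0.13, 0.18], [0.036, -0.13, 0.18], [0.039, -0.13, 0.18], [0.033, -0.135, 0.181], [0.05, -0.124, 0.181], [0.036, -0.135, 0.181], [0.039, -0.138, 0.181], [0.041, -0.135, 0.182], [0.035, -0.132, 0.183], [0.044, -0.135, 0.184], [0.038, -0.135, 0.185], [0.038, -0.132, 0.188], [0.039, -0.125, 0.193], [0.042, -0.125, 0.194]]
stay_pivot [174 314] 0.66 [-0.021 -0.165  0.147]
knee_grip [173 235] 0.49 [-0.003  0.072  0.01 ]
```

View pics/c2.png

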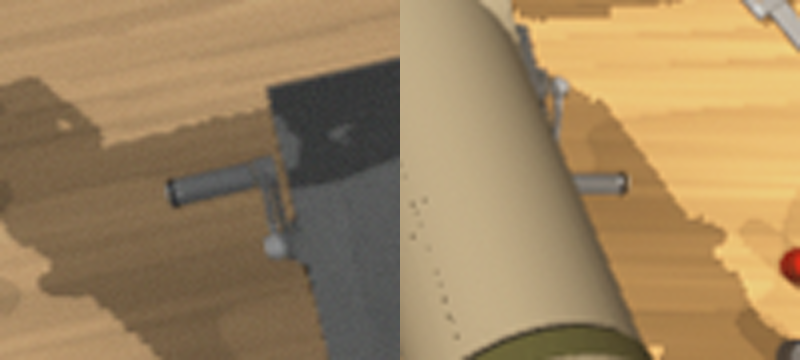

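Run:
```python
from h import *
arc([1.0]+list(np.arange(1.04,1.21,.04)))
arc([1.20]+list(np.arange(1.21,1.3,.01)),2)
```

```text
1.2 [-0.0024, 0.0072, 0, 0, -0.0046, 0.0145, 0, 0, -0.0065, 0.0218, 0, 0, -0.008, 0.0292, 0, 0, -0.0093, 0.0367, 0, 0]
1.22 [-0.0003, 0.0019, 0, 0, -0.0005, 0.0038, 0, 0]
1.24 [-0.0002, 0.0019, 0, 0, -0.0004, 0.0038, 0, 0]
1.26 [-0.0002, 0.0019, 0, 0, -0.0004, 0.0038, 0, 0]
1.28 [-0.0002, 0.0019, 0, 0, -0.0003, 0.0038, 0, 0]
1.3 [-0.0001, 0.0019, 0, 0, -0.0002, 0.0038, 0, 0]
```

Call:
carry_out(series=[-0.0024, 0.0072, 0, 0, -0.0046, 0.0145, 0, 0, -0.0065, 0.0218, 0, 0, -0.0073, 0.0255, 0, 0])

```text
clock: 5.47
position: [0.6784, -0.0324, 0.2565]
orientation: [1.311, 1.568, -0.237]
force: [-3.7, -3.0, 9.5]
gripper_width: 0.0111
```

Call:
carry_out(series=[-0.0008, 0.0037, 0, 0, -0.0017, 0.0112, 0, 0, -0.0017, 0.0112, 0, 0])

```text
clock: 5.72
position: [0.6905, -0.0322, 0.2583]
orientation: [1.425, 1.567, -0.122]
force: [-1.7, -2.1, 8.7]
gripper_width: 0.0109
```

```bash
cat > st.py <<'E'
from h import *
def go():
    o=get_obs(); print(o['clock'],o['position'].round(4),o['force'].round(1))
    b=w2b(o['position']+[0,0,.019]); v=b-np.array([.1,0,.085]); print('phi est',np.arctan2(v[2],-v[0])-A0,'R',np.hypot(v[0],v[2]))
    for n in ['scene','top']:
        im,d=read_camera(n); P=cloud(n,d); c,s=np.cos(TH),np.sin(TH); oo=H[:2]-.1*np.array([c,s])
        B=P.copy(); D=P[...,:2]-oo; B[...,0]=c*D[...,0]+s*D[...,1]; B[...,1]=-s*D[...,0]+c*D[...,1]; np.savez('/tmp/'+n+'2',im=im,P=P,B=B)
        m=(B[...,1]<-.145)&(B[...,1]>-.2)&(abs(B[...,0])<.15)&(B[...,2]>.03)&(B[...,2]<.3)
        q=B[m]; print(n,len(q),'peg',np.percentile(q,[2,50,98],axis=0).round(4).tolist() if len(q) else '')
if __name__=='__main__': go()
E
python3 st.py
```

```text
5.7167 [ 0.6905 -0.0322  0.2583] [-1.7 -2.1  8.7]
phi est 1.2103955469522738 R 0.19410083191892574
scene 144 peg [[-0.0022, -0.1885, 0.1356], [0.0077, -0.168, 0.1443], [0.0127, -0.1464, 0.1477]]
top 52 peg [[-0.0053, -0.1874, 0.1338], [0.0031, -0.1755, 0.1421], [0.0104, -0.1633, 0.1448]]
```

Call:
carry_out(series=[-0.0013, 0.0038, 0, 0, -0.0018, 0.0076, 0, 0, -0.002, 0.0095, 0, 0])

```text
clock: 6.07
position: [0.699, -0.032, 0.2592]
orientation: [1.229, 1.569, -0.319]
force: [-2.0, -3.0, 6.2]
gripper_width: 0.0107
```

Call:
carry_out(series=[-0.0002, 0.0019, 0, 0, -0.0003, 0.003, 0, 0])

```text
clock: 6.23
position: [0.702, -0.0319, 0.2593]
orientation: [1.237, 1.569, -0.31]
force: [-1.0, -3.0, 6.1]
gripper_width: 0.0107
```

Call:
carry_out(series=[-0.0001, 0.001, 0, 0, -0.0002, 0.002, 0, 0])

```text
clock: 6.4
position: [0.7038, -0.0319, 0.2595]
orientation: [1.158, 1.569, -0.39]
force: [-2.0, -3.4, 6.5]
gripper_width: 0.0107
```

Call:
carry_out(series=[-0.0001, 0.001, 0, 0, -0.0001, 0.002, 0, 0])

```text
clock: 6.57
position: [0.7058, -0.0318, 0.2594]
orientation: [1.204, 1.569, -0.343]
force: [-0.4, -2.7, 6.0]
gripper_width: 0.0109
```

Call:
carry_out(series=[0, 0.001, 0, 0, 0, 0.001, 0, 0])

```text
clock: 6.73
position: [0.7071, -0.0318, 0.2595]
orientation: [1.297, 1.569, -0.25]
force: [-0.8, -3.9, 6.2]
gripper_width: 0.0108
```

Call:
carry_out(series=[0, 0.001, 0, 0, 0, 0.0015, 0, 0])

```text
clock: 6.9
position: [0.7086, -0.0318, 0.2596]
orientation: [1.3, 1.568, -0.247]
force: [-0.3, -3.2, 6.5]
gripper_width: 0.0107
```

Call:
carry_out(series=[0, 0.001, 0, 0, 0, 0.001, 0, 0])

```text
clock: 7.07
position: [0.7092, -0.0317, 0.2594]
orientation: [1.077, 1.569, -0.471]
force: [-2.8, -5.9, 7.8]
gripper_width: 0.0107
```

```bash
python3 st.py
```

```text
7.0667 [ 0.7092 -0.0317  0.2594] [-2.8 -5.9  7.8]
phi est 1.3071570093584772 R 0.19356422793304284
scene 144 peg [[0.0301, -0.1886, 0.1214], [0.0395, -0.1675, 0.13], [0.0445, -0.1464, 0.1339]]
top 45 peg [[0.0275, -0.1898, 0.1227], [0.0349, -0.1776, 0.1263], [0.0416, -0.1651, 0.1327]]
```

Call:
carry_out(series=[0, -0.001, 0, 0, 0.0001, -0.002, 0, 0])

```text
clock: 7.33
position: [0.7068, -0.0318, 0.2593]
orientation: [0.725, 1.57, -0.822]
force: [-1.8, -4.1, 7.7]
gripper_width: 0.0107
```

Call:
carry_out(series=[0.0001, -0.001, 0, 0, 0.0002, -0.002, 0, 0])

```text
clock: 7.5
position: [0.7049, -0.0318, 0.2592]
orientation: [0.938, 1.569, -0.609]
force: [-2.5, -3.6, 7.6]
gripper_width: 0.0107
```

```bash
python3 st.py
```

```text
7.5 [ 0.7049 -0.0318  0.2592] [-2.5 -3.6  7.6]
phi est 1.284585640594759 R 0.19356458368650004
scene 143 peg [[0.0346, -0.1885, 0.118], [0.044, -0.1676, 0.1259], [0.0493, -0.1458, 0.1298]]
top 46 peg [[0.0324, -0.1875, 0.1185], [0.0387, -0.1752, 0.1243], [0.0453, -0.1609, 0.13]]
```

Call:
carry_out(series=[0.0001, -0.001, 0, 0, 0.0002, -0.002, 0, 0])

```text
clock: 7.77
position: [0.7041, -0.0318, 0.2592]
orientation: [1.434, 1.567, -0.113]
force: [3.7, -3.8, 4.1]
gripper_width: 0.0111
```

Call:
carry_out(series=[0.0001, -0.001, 0, 0, 0.0001, -0.001, 0, 0])

```text
clock: 7.93
position: [0.7038, -0.0318, 0.2592]
orientation: [1.519, 1.565, -0.029]
force: [5.9, -3.8, 3.9]
gripper_width: 0.0111
```

Call:
carry_out(series=[0, 0.0015, 0, 0, 0, 0.0015, 0, 0])

```text
clock: 8.1
position: [0.7045, -0.0318, 0.2592]
orientation: [1.395, 1.568, -0.152]
force: [2.2, -3.4, 7.0]
gripper_width: 0.011
```

Call:
carry_out(series=[0, 0, 0, 0, 0, 0, 0, 0, 0, 0, 0, 0], jaw=24)

```text
clock: 8.35
position: [0.7028, -0.0304, 0.2577]
orientation: [-2.492, 1.57, 2.245]
force: [0.3, 0.8, -0.8]
gripper_width: 0.0206
```

```bash
python3 st.py
```

```text
8.35 [ 0.7028 -0.0304  0.2577] [ 0.3  0.8 -0.8]
phi est 1.2733572009597995 R 0.19220878315222648
scene 143 peg [[0.0347, -0.1888, 0.1182], [0.0439, -0.1677, 0.126], [0.0498, -0.1459, 0.1298]]
top 49 peg [[0.0323, -0.1872, 0.1198], [0.0385, -0.1747, 0.1244], [0.0453, -0.1599, 0.1284]]
```

Run:
```python
from h import *
c=plan([(.703,-.030,.35,None),(.48,-.34,.26,-np.pi),(.473,-.382,.12,-np.pi)]); print(c.round(4).tolist())
```

```text
[-0.0308, 0.0001, -0.0002, 0.0, -0.0615, 0.0001, -0.0005, 0.0, -0.0923, 0.0002, -0.0007, 0.0, -0.0858, -0.0163, 0.021, 0.114, -0.0794, -0.0327, 0.0428, 0.228]
[0.0064, -0.0112, 0.0249, 0.114, 0.0129, -0.0223, 0.0498, 0.228, 0.0193, -0.0334, 0.0747, 0.342, 0.0257, -0.0445, 0.0996, 0.456, 0.0321, -0.0557, 0.1245, 0.57]
[0.0065, 0.0041, 0.027, 0.114, 0.0129, 0.0082, 0.0539, 0.228, 0.0193, 0.0123, 0.0809, 0.342, 0.0257, 0.0163, 0.1079, 0.456, 0.0322, 0.0204, 0.1349, 0.57]
[0.0064, 0.018, 0.0205, 0.113, 0.0128, 0.036, 0.041, 0.227, 0.0478, 0.0458, 0.045, 0.227, 0.0828, 0.0557, 0.0491, 0.227, 0.1178, 0.0655, 0.0531, 0.227]
[0.035, 0.0106, 0.0018, 0.0]
[[-0.0006, 0.0004, -1.0, 0.473], [0.0005, -1.0, -0.0004, -0.382], [-1.0, -0.0005, 0.0006, 0.12], [0.0, 0.0, 0.0, 1.0]]
```

Call:
carry_out(series=[-0.031, 0, 0, 0, -0.0615, 0, 0, 0, -0.092, 0, -0.001, 0, -0.086, -0.016, 0.021, 0.114, -0.079, -0.033, 0.043, 0.228])

```text
clock: 8.87
position: [0.6723, -0.073, 0.3394]
orientation: [2.054, 1.566, 0.278]
force: [-0.8, -0.2, -1.5]
gripper_width: 0.0206
```

Call:
carry_out(series=[0.006, -0.011, 0.025, 0.114, 0.013, -0.022, 0.05, 0.228, 0.019, -0.033, 0.075, 0.342, 0.026, -0.0445, 0.1, 0.456, 0.032, -0.056, 0.1245, 0.57])

```text
clock: 9.28
position: [0.5899, -0.1863, 0.3047]
orientation: [-1.797, 1.571, 2.136]
force: [0.6, -1.2, -0.1]
gripper_width: 0.0204
```

Call:
carry_out(series=[0.0065, 0.004, 0.027, 0.114, 0.013, 0.008, 0.054, 0.228, 0.019, 0.012, 0.081, 0.342, 0.026, 0.016, 0.108, 0.456, 0.032, 0.02, 0.135, 0.57], jaw=65)

```text
clock: 9.7
position: [0.51, -0.2967, 0.2728]
orientation: [-2.046, 1.571, 1.317]
force: [1.3, 0.4, 0.1]
gripper_width: 0.0554
```

Call:
carry_out(series=[0.006, 0.018, 0.02, 0.113, 0.013, 0.036, 0.041, 0.227, 0.048, 0.046, 0.045, 0.227, 0.083, 0.056, 0.049, 0.227, 0.118, 0.0655, 0.053, 0.227])

```text
clock: 10.12
position: [0.474, -0.3725, 0.1545]
orientation: [2.629, 1.569, -0.513]
force: [0.2, -0.3, 0.1]
gripper_width: 0.0554
```

Call:
carry_out(series=[0.02, 0.0106, 0.0018, 0, 0.02, 0.0106, 0.0018, 0])

```text
clock: 10.28
position: [0.4696, -0.3829, 0.1308]
orientation: [-0.491, 1.564, 2.648]
force: [-0.8, -0.0, -0.7]
gripper_width: 0.0557
```

Run:
```python
from h import *
o=get_obs(); print(o['clock'],o['position'],o['force'],o['gripper_width'],yaw(tool()[:3,:3]))
im,d=read_camera('wrist'); P=cloud('wrist',d); save('w2.png',im)
m=(P[...,2]>.035)&(P[...,2]<.06)&(d>0)&(abs(P[...,0]-.48)<.12)&(abs(P[...,1]+.39)<.1)
nn,lab,st,ce=cv2.connectedComponentsWithStats(m.astype(np.uint8))
for i in range(1,nn):
    if st[i,4]>80:
        q=P[lab==i]; print(ce[i].round(),st[i,4],np.percentile(q[:,2],95),cv2.minEnclosingCircle(q[q[:,2]>.042][:,:2].astype(np.float32)),im[lab==i].mean(0).round())
a,b=read_camera('top'); Q=cloud('top',b); c=[(r['point'],r['confidence']) for r in search_frame('top','lid')[:1]]; print(c)
```

```text
10.2833 [ 0.46958616 -0.3828711   0.13080929] [-0.78760366 -0.03248992 -0.67339416] 0.05568492946422942 3.1394962753784057
[254.  92.] 1032 0.04887343533813728 ((0.549876868724823, -0.38312920928001404), 0.012979213148355484) [151.  40.  23.]
[251. 187.] 876 0.048585441613575975 ((0.4759504199028015, -0.38115251064300537), 0.013203511014580727) [121. 114. 107.]
[320. 234.] 578 0.048318677086547204 ((0.4296185076236725, -0.4399339556694031), 0.013181028887629509) [131.  38.  22.]
[250. 258.] 767 0.048377964320080714 ((0.40891849994659424, -0.3804997503757477), 0.01347196102142334) [142.  45.  26.]
[]
```

Run:
```python
from h import *
print(tool().round(4).tolist()); plan([(.474,-.3815,.06,None),(.474,-.3815,.007,None,.02)])
```

```text
[[0.0008, 0.0001, -1.0, 0.4728], [0.0, -1.0, -0.0001, -0.3821], [-1.0, -0.0, -0.0008, 0.136], [0.0, 0.0, 0.0, 1.0]]
[0.038, -0.0003, -0.0005, 0.0, 0.076, -0.0006, -0.0011, 0.0, 0.0937, -0.0006, -0.0011, 0.0, 0.1114, -0.0006, -0.0011, 0.0, 0.129, -0.0006, -0.0011, 0.0]
```

Call:
carry_out(series=[0.038, -0.0003, -0.0005, 0, 0.076, -0.0006, -0.001, 0, 0.094, -0.0006, -0.001, 0, 0.111, -0.0006, -0.001, 0, 0.129, -0.0006, -0.001, 0])

```text
clock: 10.85
position: [0.475, -0.3816, 0.0074]
orientation: [2.715, 1.568, -0.425]
force: [0.6, 0.7, 0.3]
gripper_width: 0.0555
```

Call:
carry_out(series=[0, 0, 0, 0, 0, 0, 0, 0, 0, 0, 0, 0, 0, 0, 0, 0, 0, 0, 0, 0], jaw=0, newtons=40)

```text
clock: 11.27
position: [0.474, -0.3822, 0.0078]
orientation: [2.552, 1.568, -0.589]
force: [0.5, 0.8, 6.4]
gripper_width: 0.0288
```

Run:
```python
from h import *
t=b2w([-.045,0,0]); print(t)
c=plan([(.475,-.382,.16,None),(.50,-.25,.22,None),(t[0]-.03,t[1],.18,None),(t[0],t[1],.09,None)]); print(c.round(4).tolist())
```

```text
[ 0.57204352 -0.03355214  0.        ]
[-0.0381, -0.0, -0.0003, 0.0, -0.0761, -0.0, -0.0007, 0.0, -0.1142, -0.0, -0.001, 0.0, -0.1522, -0.0, -0.0013, 0.0, -0.1673, -0.033, -0.0076, 0.0]
[-0.015, -0.033, -0.0063, 0.0, -0.03, -0.066, -0.0126, 0.0, -0.0451, -0.099, -0.0189, 0.0, -0.0384, -0.135, -0.0258, 0.0, -0.0318, -0.1711, -0.0328, 0.0]
[0.0066, -0.0361, -0.007, 0.0, 0.0133, -0.0722, -0.014, 0.0, 0.0199, -0.1083, -0.021, 0.0, 0.0265, -0.1444, -0.028, 0.0, 0.0565, -0.1444, -0.0379, 0.0]
[0.0301, -0.0, -0.01, 0.0, 0.0601, -0.0001, -0.0199, 0.0]
[[0.002, -0.0001, -1.0, 0.572], [-0.0013, -1.0, 0.0001, -0.0335], [-1.0, 0.0013, -0.002, 0.09], [0.0, 0.0, 0.0, 1.0]]
```

Call:
carry_out(series=[-0.03, 0, 0, 0, -0.07, 0, -0.001, 0, -0.11, 0, -0.001, 0, -0.15, 0, -0.001, 0, -0.167, -0.033, -0.008, 0])

```text
clock: 11.68
position: [0.4807, -0.3563, 0.1792]
orientation: [2.214, 1.561, -0.936]
force: [1.8, -1.0, -0.4]
gripper_width: 0.0284
```

Call:
carry_out(series=[-0.015, -0.033, -0.006, 0, -0.03, -0.066, -0.013, 0, -0.045, -0.099, -0.019, 0, -0.038, -0.135, -0.026, 0, -0.032, -0.171, -0.033, 0])

```text
clock: 12.1
position: [0.5148, -0.1767, 0.2072]
orientation: [2.875, 1.567, -0.268]
force: [0.6, 0.4, -0.8]
gripper_width: 0.0283
```

Call:
carry_out(series=[0.007, -0.036, -0.007, 0, 0.013, -0.072, -0.014, 0, 0.02, -0.108, -0.021, 0, 0.0265, -0.144, -0.028, 0, 0.0565, -0.144, -0.038, 0])

```text
clock: 12.52
position: [0.5546, -0.0253, 0.1522]
orientation: [-2.638, 1.563, 0.512]
force: [1.3, 1.2, -1.4]
gripper_width: 0.0286
```

Run:
```python
from h import *
o=get_obs(); print(o['clock'],o['position'],o['force'],o['gripper_width'])
t=b2w([-.045,0,0]); plan([(t[0],t[1],.09,None),(t[0],t[1],.014,None,.02)])
a,b=read_camera('scene'); s=cv2.resize(a[110:290,150:370],(733,600),interpolation=cv2.INTER_CUBIC); save('s2.png',s)
```

```text
12.5167 [ 0.55460422 -0.02530483  0.15218643] [ 1.29445762  1.15305682 -1.43727589] 0.028646451793721668
[0.0311, 0.0043, -0.0085, 0.0, 0.0623, 0.0086, -0.0169, 0.0, 0.0813, 0.0087, -0.0168, 0.0, 0.1003, 0.0088, -0.0166, 0.0, 0.1193, 0.0089, -0.0165, 0.0]
[0.019, 0.0, 0.0001, 0.0]
```

View pics/s2.png

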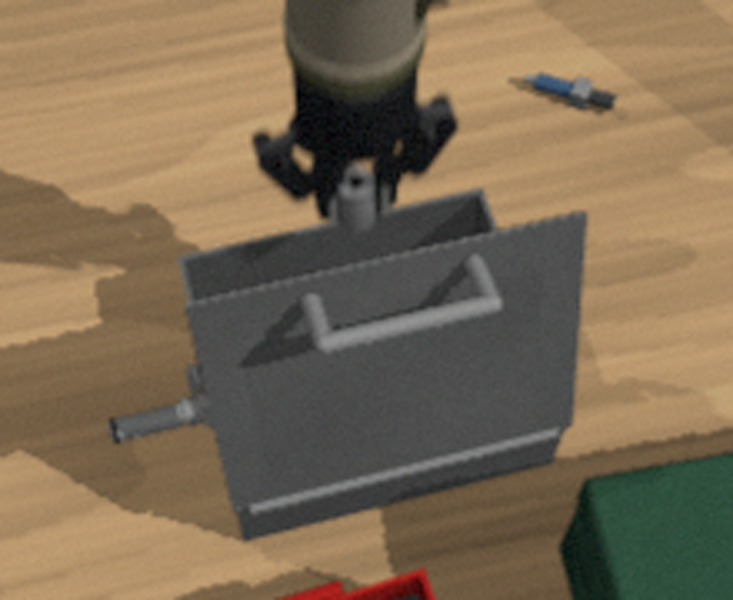

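Call:
carry_out(series=[0.03, 0, -0.01, 0, 0.06, 0, -0.02, 0, 0.085, 0, -0.02, 0, 0.11, 0, -0.02, 0, 0.125, 0, -0.02, 0])

```text
clock: 12.98
position: [0.5716, -0.0342, 0.0222]
orientation: [0.146, 1.569, -2.996]
force: [-0.9, 0.5, -0.8]
gripper_width: 0.0283
```

Call:
carry_out(series=[0.006, 0, 0, 0, 0.0115, 0, 0, 0, 0.0115, 0, 0, 0])

```text
clock: 13.23
position: [0.5724, -0.0341, 0.0125]
orientation: [2.714, 1.57, -0.428]
force: [-0.0, -0.1, -1.2]
gripper_width: 0.0284
```

Call:
carry_out(series=[0.0012, 0, 0, 0, 0.0012, 0, 0, 0])

```text
clock: 13.4
position: [0.5728, -0.0339, 0.012]
orientation: [-3.132, 1.569, 0.009]
force: [0.6, 0.9, -1.5]
gripper_width: 0.0282
```

Call:
carry_out(series=[0, 0, 0, 0, 0, 0, 0, 0, 0, 0, 0, 0, 0, 0, 0, 0], jaw=58)

```text
clock: 13.73
position: [0.5724, -0.0339, 0.0113]
orientation: [3.112, 1.57, -0.03]
force: [-0.9, -0.6, -0.1]
gripper_width: 0.0493
```

Call:
carry_out(series=[-0.015, 0, 0, 0, -0.04, 0, 0, 0, -0.07, 0, 0, 0, -0.105, 0, 0.005, 0, -0.14, 0, 0.01, 0])

```text
clock: 14.15
position: [0.5617, -0.0338, 0.1521]
orientation: [0.002, 1.57, -3.14]
force: [0.3, -0.1, 0.1]
gripper_width: 0.0494
```

Run:
```python
from h import *
o=get_obs(); print(o['clock'],o['position'],o['force'],o['gripper_width'])
im,d=read_camera('wrist'); P=cloud('wrist',d); 
m=(P[...,2]>.03)&(P[...,2]<.06)&(d>0)&(abs(P[...,0]-.572)<.05)&(abs(P[...,1]+.034)<.05); q=P[m]; print(len(q), cv2.minEnclosingCircle(q[:,:2].astype(np.float32)) if len(q) else 0, np.percentile(q[:,2],95) if len(q) else 0)
save('w3.png',im)
import st; st.go()
# peg grasp: knee axis estimate, body of gripper extents from scene
```

```text
14.15 [ 0.56170041 -0.03381865  0.15209002] [ 0.27775794 -0.13878366  0.05798311] 0.049447337418728324
2477 ((0.5383127331733704, -0.03359696641564369), 0.05210878700017929) 0.057957071755353834
14.2 [ 0.5634 -0.0341  0.1583] [ 0.6 -0.6  3.9]
phi est 0.31778901057348274 R 0.17930796425979154
scene 144 peg [[0.0351, -0.1887, 0.1185], [0.0443, -0.1675, 0.1264], [0.0492, -0.1458, 0.1293]]
top 72 peg [[0.0327, -0.1876, 0.1189], [0.0385, -0.1668, 0.1236], [0.0452, -0.1456, 0.1292]]
```

View pics/w3.png

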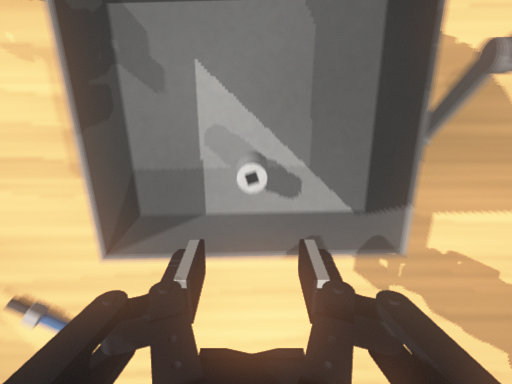

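Run:
```python
from h import *
tc=np.array([.5634,-.0341,.1583])
Q=[]
for n in ['scene','top']:
    z=np.load(f'/tmp/{n}2.npz'); P=z['P'].reshape(-1,3); B=P-tc
    m=(B[:,2]>.03)&(np.hypot(B[:,0],B[:,1])<.3)&(P[:,2]>.2)&(np.isfinite(B).all(1))&~((B[:,0]>.06)&(P[:,2]<.32))
    Q.append(B[m])
Q=np.vstack(Q)
for a in np.arange(.03,.45,.03):
    q=Q[(Q[:,2]>=a)&(Q[:,2]<a+.03)]
    if len(q)>3: print(round(a,2),len(q),'x',q[:,0].min().round(3),q[:,0].max().round(3),'y',q[:,1].min().round(3),q[:,1].max().round(3))
A=-np.pi/2+TH
g=b2w([.0402,-.184,.118]); print(g)
c=plan([(.56,-.034,.25,None),(g[0]-.03,g[1],.22,A),(g[0],g[1],.20,A)]); print(c.round(4).tolist())
```

```text
0.03 163 x -0.014 0.014 y -0.056 0.057
0.06 280 x -0.013 0.018 y -0.065 0.064
0.09 438 x -0.013 0.021 y -0.067 0.068
0.12 185 x -0.005 0.038 y -0.038 0.037
0.15 395 x -0.006 0.038 y -0.037 0.034
0.18 264 x -0.005 0.04 y -0.041 0.038
0.21 465 x -0.013 0.04 y -0.04 0.039
0.24 513 x -0.004 0.039 y -0.039 0.046
0.27 464 x 0.014 0.041 y -0.045 0.038
0.3 558 x -0.051 0.049 y -0.056 0.052
0.33 1944 x -0.062 0.05 y -0.056 0.056
0.36 2141 x -0.066 0.038 y -0.05 0.048
0.39 2542 x -0.065 0.013 y -0.048 0.046
0.42 1373 x -0.077 -0.009 y -0.048 0.04
0.45 480 x -0.093 -0.035 y -0.048 0.039
[ 0.6617255  -0.21540973  0.118     ]
[-0.0321, 0.0, 0.001, 0.0, -0.0642, 0.0, 0.0019, 0.0, -0.0963, 0.0, 0.0029, 0.0, -0.0941, 0.013, -0.0022, -0.114, -0.0919, 0.0259, -0.0074, -0.228]
[0.0021, 0.0138, -0.002, -6.397, 0.0043, 0.0276, -0.0041, -6.511, 0.0065, 0.0413, -0.0061, -6.625, 0.0087, 0.0551, -0.0082, -6.739, 0.0108, 0.0689, -0.0102, -6.853]
[0.0022, 0.0127, 0.0057, -6.397, 0.0044, 0.0254, 0.0114, -6.511, 0.0065, 0.0381, 0.0171, -6.625, 0.0087, 0.0509, 0.0228, -6.739, 0.0109, 0.0636, 0.0285, -6.853]
[0.0021, 0.0076, 0.0116, -6.397, 0.0043, 0.0152, 0.0233, -6.511, 0.0245, 0.0445, 0.0172, -6.511]
[[0.0052, 0.9997, 0.0242, 0.6617], [0.0, 0.0242, -0.9997, -0.2154], [-1.0, 0.0052, 0.0001, 0.2], [0.0, 0.0, 0.0, 1.0]]
```

```bash
sed -i 's/t=np.round(ac-b,3)/t=np.round((ac-b+np.pi)%(2*np.pi)-np.pi,3)/' h.py
python3 - <<'E'
from h import *
A=-np.pi/2+TH
g=b2w([.0402,-.184,.118])
c=plan([(.56,-.034,.21,None),(.56,g[1],.21,A),(g[0],g[1],.20,A)]); print(c.round(4).tolist())
E
```

```text
[-0.0281, 0.0, 0.0015, 0.0, -0.0563, 0.0, 0.0031, 0.0, -0.0563, 0.013, 0.0031, -0.114, -0.0563, 0.0259, 0.0031, -0.228, -0.0563, 0.0389, 0.0031, -0.342]
[0.0, 0.0122, 0.0043, -0.114, 0.0, 0.0244, 0.0086, -0.228, 0.0, 0.0366, 0.013, -0.342, 0.0, 0.0488, 0.0173, -0.456, 0.0, 0.061, 0.0217, -0.57]
[0.0, 0.008, 0.0102, -0.114, 0.0, 0.0159, 0.0205, -0.228, 0.0, 0.0239, 0.0307, -0.342, 0.0, 0.0318, 0.041, -0.456, 0.0, 0.0397, 0.0512, -0.57]
[0.0, 0.0012, 0.0129, -0.114, 0.0035, 0.0349, 0.0099, -0.114, 0.0071, 0.0687, 0.0069, -0.114, 0.0106, 0.1025, 0.0039, -0.114]
[[0.0052, 0.9997, 0.0247, 0.6618], [0.0, 0.0247, -0.9997, -0.2155], [-1.0, 0.0052, 0.0001, 0.2], [0.0, 0.0, 0.0, 1.0]]
```

Call:
carry_out(series=[-0.028, 0, 0.0015, 0, -0.056, 0, 0.003, 0, -0.056, 0.013, 0.003, -0.114, -0.056, 0.026, 0.003, -0.228, -0.056, 0.039, 0.003, -0.342])

```text
clock: 14.72
position: [0.5591, -0.0729, 0.2064]
orientation: [-0.346, 1.57, -3.139]
force: [0.2, -0.2, -0.4]
gripper_width: 0.0494
```

Call:
carry_out(series=[0, 0.012, 0.004, -0.114, 0, 0.024, 0.009, -0.228, 0, 0.037, 0.013, -0.342, 0, 0.049, 0.017, -0.456, 0, 0.061, 0.022, -0.57])

```text
clock: 15.13
position: [0.5586, -0.1381, 0.2056]
orientation: [-1.355, 1.569, 2.704]
force: [-0.4, -1.4, -0.2]
gripper_width: 0.0492
```

Call:
carry_out(series=[0, 0.008, 0.01, -0.114, 0, 0.016, 0.0205, -0.228, 0, 0.024, 0.031, -0.342, 0, 0.032, 0.041, -0.456, 0, 0.04, 0.051, -0.57])

```text
clock: 15.55
position: [0.5589, -0.203, 0.2056]
orientation: [-2.072, 1.569, 2.557]
force: [0.3, -0.3, -0.4]
gripper_width: 0.0493
```

Call:
carry_out(series=[0, 0.001, 0.013, -0.114, 0.003, 0.035, 0.01, -0.114, 0.007, 0.069, 0.007, -0.114, 0.0106, 0.1025, 0.004, -0.114, 0.0106, 0.1025, 0.004, -0.114], jaw=42)

```text
clock: 15.97
position: [0.666, -0.2143, 0.1937]
orientation: [2.558, 1.567, 1.014]
force: [-0.1, 0.8, 0.2]
gripper_width: 0.0362
```

Run:
```python
from h import *
im,d=read_camera('wrist'); o=get_obs(); print(o['clock'],o['position'],w2b(o['position']),o['force'],o['gripper_width'],yaw(tool()[:3,:3])+np.pi/2)
P=cloud('wrist',d); c,s=np.cos(TH),np.sin(TH); oo=H[:2]-.1*np.array([c,s]); D=P[...,:2]-oo
B=np.dstack([c*D[...,0]+s*D[...,1],-s*D[...,0]+c*D[...,1],P[...,2]])
m=(B[...,1]<-.147)&(B[...,1]>-.195)&(abs(B[...,0]-.04)<.04)&(B[...,2]>.09)&(B[...,2]<.15)&(d>0); q=B[m]; print(len(q),np.percentile(q,[2,50,98],axis=0).round(4).tolist())
save('w4.png',im)
```

```text
16.0167 [ 0.66318072 -0.21444134  0.19368745] [ 0.04167851 -0.18306754  0.19368745] [-0.14896221  0.32703646 -0.67640592] 0.03583586000052047 0.026316376895140436
671 [[0.0307, -0.1881, 0.1195], [0.0354, -0.1699, 0.1249], [0.0445, -0.1478, 0.1269]]
```

View pics/w4.png

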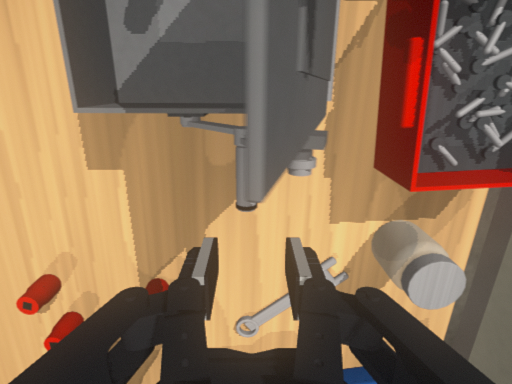

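Call:
carry_out(series=[0.03, -0.0015, 0, 0, 0.06, -0.0015, 0, 0, 0.08, -0.0015, 0, 0, 0.0945, -0.0015, 0, 0, 0.0945, -0.0015, 0, 0])

```text
clock: 16.43
position: [0.657, -0.2153, 0.098]
orientation: [-1.862, 1.565, 2.875]
force: [-0.2, 0.3, -1.3]
gripper_width: 0.0359
```

Call:
carry_out(series=[0, 0, 0, 0, 0, 0, 0, 0, 0, 0, 0, 0, 0, 0, 0, 0], jaw=0, newtons=30)

```text
clock: 16.77
position: [0.6603, -0.2156, 0.1032]
orientation: [1.38, 1.569, -0.166]
force: [1.0, 1.2, -0.7]
gripper_width: 0.0148
```

Run:
```python
from h import *
o=get_obs(); p=w2b(o['position']); print(p,o['force'],o['gripper_width'])
k=p+[0,0,.019]; v=k-np.array([-.01,0,.0635]); print('knee',k,'angle',np.degrees(np.arctan2(v[2],v[0])),'r',np.hypot(v[0],v[2]))
```

```text
[ 0.03874029 -0.18416818  0.10318759] [ 0.95709511  1.15277591 -0.65725301] 0.0147643045231643
knee [ 0.03874029 -0.18416818  0.12218759] angle 50.290224768276566 r 0.07628793502311691
```

```bash
cat >> h.py <<'E'
def karc(t0,dt,n,per=5):
    f=lambda t: 75.5e-3*np.array([-np.sin(np.radians(t)),np.cos(np.radians(t))])
    th=[t0+dt*k for k in range(n+1)]; b=t0
    for i in range(1,n+1,per):
        out=[]
        for t in th[i:i+per]: d=f(t)-f(b); out+=[round(float(d[0]),4),round(float(d[1]),4),0,0]
        b=th[min(i+per-1,n)]; print(b,out)
def kobs(zp=.0635):
    o=get_obs(); k=w2b(o['position'])+[0,0,.019]; v=k-np.array([-.01,0,zp]); t=np.arctan2(v[2],v[0]); F=o['force']
    print(round(o['clock'],2),'knee',k.round(4),'ang',np.degrees(t).round(1),'r',np.hypot(v[0],v[2]).round(4),'Frad',round(F[0]*np.cos(t)+F[2]*np.sin(t),1),'Ftan',round(-F[0]*np.sin(t)+F[2]*np.cos(t),1),'Fy',F[1].round(1),'w',o['gripper_width'].round(4))
E
python3 -c "
from h import *
kobs(); karc(49.5,2,30)"
```

```text
Traceback (most recent call last):
  File "h.py", line 62, in kobs
    print(round(o['clock'],2),'knee',k.round(4),'ang',np.degrees(t).round(1),'r',np.hypot(v[0],v[2]).round(4),'Frad',round(F[0]*np.cos(t)+F[2]*np.sin(t),1),'Ftan',round(-F[0]*np.sin(t)+F[2]*np.cos(t),1),'Fy',F[1].round(1),'w',o['gripper_width'].round(4))
                                                                                                                                                                                                                                  ^^^^^^^^^^^^^^^^^^^^^^^^
AttributeError: 'float' object has no attribute 'round'
```

```bash
sed -i "s/o\['gripper_width'\].round(4)/round(o['gripper_width'],4)/" h.py; python3 -c "
from h import *
kobs(); karc(49.5,2,30)"
```

```text
16.77 knee [ 0.0387 -0.1842  0.1222] ang 50.3 r 0.0763 Frad 0.1 Ftan -1.2 Fy 1.2 w 0.0148
59.5 [-0.0017, -0.002, 0, 0, -0.0033, -0.0041, 0, 0, -0.0048, -0.0063, 0, 0, -0.0063, -0.0085, 0, 0, -0.0076, -0.0107, 0, 0]
69.5 [-0.0013, -0.0023, 0, 0, -0.0025, -0.0046, 0, 0, -0.0036, -0.007, 0, 0, -0.0047, -0.0094, 0, 0, -0.0057, -0.0119, 0, 0]
79.5 [-0.0009, -0.0025, 0, 0, -0.0017, -0.005, 0, 0, -0.0024, -0.0075, 0, 0, -0.003, -0.0101, 0, 0, -0.0035, -0.0127, 0, 0]
89.5 [-0.0004, -0.0026, 0, 0, -0.0008, -0.0052, 0, 0, -0.001, -0.0078, 0, 0, -0.0012, -0.0105, 0, 0, -0.0013, -0.0131, 0, 0]
99.5 [0.0, -0.0026, 0, 0, 0.0001, -0.0053, 0, 0, 0.0003, -0.0079, 0, 0, 0.0006, -0.0105, 0, 0, 0.001, -0.0131, 0, 0]
109.5 [0.0005, -0.0026, 0, 0, 0.0011, -0.0052, 0, 0, 0.0017, -0.0077, 0, 0, 0.0025, -0.0102, 0, 0, 0.0033, -0.0127, 0, 0]
```

Call:
carry_out(series=[-0.0017, -0.002, 0, 0, -0.0033, -0.0041, 0, 0])

```text
clock: 16.93
position: [0.6562, -0.2157, 0.1062]
orientation: [1.418, 1.569, -0.128]
force: [2.0, 0.8, 1.4]
gripper_width: 0.015
```

Call:
carry_out(series=[-0.0015, -0.0022, 0, 0, -0.003, -0.0044, 0, 0, -0.0043, -0.0066, 0, 0])

```text
clock: 17.18
position: [0.6494, -0.2158, 0.1104]
orientation: [1.421, 1.569, -0.124]
force: [3.8, 1.3, 3.9]
gripper_width: 0.0145
```

```bash
python3 -c "
from h import *
kobs()"
```

```text
17.18 knee [ 0.0278 -0.1841  0.1294] ang 60.1 r 0.076 Frad 5.3 Ftan -1.3 Fy 1.3 w 0.0145
```

Call:
carry_out(series=[-0.0018, -0.0021, 0, 0, -0.003, -0.0044, 0, 0, -0.0041, -0.0068, 0, 0])

```text
clock: 17.43
position: [0.6421, -0.216, 0.114]
orientation: [1.356, 1.57, -0.19]
force: [2.6, 1.0, 3.7]
gripper_width: 0.0149
```

Call:
carry_out(series=[-0.0011, -0.0024, 0, 0, -0.0021, -0.0049, 0, 0, -0.0021, -0.0049, 0, 0])

```text
clock: 17.68
position: [0.6366, -0.2162, 0.1161]
orientation: [-0.901, 1.571, -2.446]
force: [1.2, 1.4, 5.1]
gripper_width: 0.0148
```

```bash
python3 -c "
from h import *
kobs()
import st; st.go()"
```

```text
17.68 knee [ 0.0151 -0.1842  0.1351] ang 70.7 r 0.0758 Frad 5.2 Ftan 0.6 Fy 1.4 w 0.0148
17.6833 [ 0.6366 -0.2162  0.1161] [1.2 1.4 5.1]
phi est 0.30947112448546277 R 0.09854843361077284
scene 767 peg [[0.0133, -0.1984, 0.1373], [0.0495, -0.1753, 0.2445], [0.0782, -0.1475, 0.2918]]
top 205 peg [[-0.0498, -0.1945, 0.1345], [-0.0194, -0.1725, 0.2112], [0.0194, -0.1464, 0.2833]]
```

Call:
carry_out(series=[-0.0009, -0.0025, 0, 0, -0.0017, -0.005, 0, 0, -0.0024, -0.0075, 0, 0, -0.003, -0.0101, 0, 0, -0.0035, -0.0127, 0, 0])

```text
clock: 18.2
position: [0.6237, -0.2165, 0.1192]
orientation: [-1.472, 1.57, -3.017]
force: [-0.2, 0.6, 5.3]
gripper_width: 0.0148
```

Call:
carry_out(series=[-0.0004, -0.0026, 0, 0, -0.0008, -0.0052, 0, 0, -0.001, -0.0078, 0, 0, -0.0012, -0.0105, 0, 0, -0.0013, -0.0131, 0, 0])

```text
clock: 18.62
position: [0.6097, -0.2169, 0.1202]
orientation: [-1.561, 1.568, -3.107]
force: [-1.7, 1.4, 3.4]
gripper_width: 0.0147
```

```bash
python3 -c "
from h import *
kobs(); karc(109.5,2,30)"
```

```text
18.62 knee [-0.0119 -0.1842  0.1392] ang 91.4 r 0.0757 Frad 3.4 Ftan 1.6 Fy 1.4 w 0.0147
119.5 [0.0009, -0.0025, 0, 0, 0.0019, -0.0049, 0, 0, 0.003, -0.0073, 0, 0, 0.0042, -0.0097, 0, 0, 0.0055, -0.012, 0, 0]
129.5 [0.0013, -0.0023, 0, 0, 0.0028, -0.0045, 0, 0, 0.0042, -0.0067, 0, 0, 0.0058, -0.0088, 0, 0, 0.0075, -0.0108, 0, 0]
139.5 [0.0017, -0.002, 0, 0, 0.0035, -0.0039, 0, 0, 0.0053, -0.0058, 0, 0, 0.0073, -0.0076, 0, 0, 0.0092, -0.0094, 0, 0]
149.5 [0.002, -0.0017, 0, 0, 0.0041, -0.0033, 0, 0, 0.0063, -0.0048, 0, 0, 0.0085, -0.0063, 0, 0, 0.0107, -0.0076, 0, 0]
159.5 [0.0023, -0.0013, 0, 0, 0.0046, -0.0025, 0, 0, 0.007, -0.0036, 0, 0, 0.0094, -0.0047, 0, 0, 0.0119, -0.0057, 0, 0]
169.5 [0.0025, -0.0009, 0, 0, 0.005, -0.0017, 0, 0, 0.0075, -0.0024, 0, 0, 0.0101, -0.003, 0, 0, 0.0127, -0.0035, 0, 0]
```

Call:
carry_out(series=[0, -0.0026, 0, 0, 0.0001, -0.0053, 0, 0, 0.0003, -0.0079, 0, 0, 0.0006, -0.0105, 0, 0, 0.001, -0.0131, 0, 0])

```text
clock: 19.03
position: [0.5973, -0.2172, 0.119]
orientation: [-1.714, 1.569, 3.023]
force: [-2.2, 0.9, -0.1]
gripper_width: 0.0147
```

Call:
carry_out(series=[0.0005, -0.0026, 0, 0, 0.0011, -0.0052, 0, 0, 0.0017, -0.0077, 0, 0, 0.0025, -0.0102, 0, 0, 0.0033, -0.0127, 0, 0])

```text
clock: 19.45
position: [0.585, -0.2174, 0.1157]
orientation: [-1.978, 1.57, 2.76]
force: [-1.8, 1.4, -3.8]
gripper_width: 0.0148
```

```bash
python3 -c "
from h import *
kobs()"
```

```text
19.45 knee [-0.0365 -0.1841  0.1347] ang 110.4 r 0.076 Frad -2.9 Ftan 3.0 Fy 1.4 w 0.0148
```

Call:
carry_out(series=[0.0009, -0.0025, 0, 0, 0.0019, -0.0049, 0, 0, 0.003, -0.0073, 0, 0, 0.0042, -0.0097, 0, 0, 0.0055, -0.012, 0, 0])

```text
clock: 19.87
position: [0.5734, -0.2176, 0.1104]
orientation: [2.944, 1.57, 1.398]
force: [-0.0, 1.8, -6.5]
gripper_width: 0.0147
```

Call:
carry_out(series=[0.0013, -0.0023, 0, 0, 0.0028, -0.0045, 0, 0, 0.0042, -0.0067, 0, 0, 0.0058, -0.0088, 0, 0, 0.0075, -0.0108, 0, 0])

```text
clock: 20.28
position: [0.5629, -0.2178, 0.103]
orientation: [2.064, 1.57, 0.519]
force: [0.8, 2.3, -8.7]
gripper_width: 0.015
```

```bash
python3 -c "
from h import *
kobs()"
```

```text
20.28 knee [-0.0587 -0.184   0.122 ] ang 129.8 r 0.0761 Frad -7.2 Ftan 5.0 Fy 2.3 w 0.015
```

Call:
carry_out(series=[0.0021, -0.0017, 0, 0, 0.0042, -0.0032, 0, 0, 0.006, -0.0051, 0, 0, 0.008, -0.0069, 0, 0, 0.0099, -0.0087, 0, 0])

```text
clock: 20.7
position: [0.5536, -0.2183, 0.0931]
orientation: [-1.408, 1.57, -2.954]
force: [-1.9, 2.7, -6.5]
gripper_width: 0.0145
```

Call:
carry_out(series=[0.002, -0.0017, 0, 0, 0.0041, -0.0033, 0, 0, 0.0063, -0.0048, 0, 0, 0.0085, -0.0063, 0, 0, 0.0107, -0.0076, 0, 0])

```text
clock: 21.12
position: [0.5463, -0.2185, 0.0823]
orientation: [-1.596, 1.571, -3.141]
force: [-1.3, 3.6, -6.3]
gripper_width: 0.0146
```

```bash
python3 -c "
from h import *
kobs()"
```

```text
21.12 knee [-0.0753 -0.1843  0.1013] ang 149.9 r 0.0754 Frad -2.0 Ftan 6.1 Fy 3.6 w 0.0146
```

Call:
carry_out(series=[0.0023, -0.0013, 0, 0, 0.0046, -0.0025, 0, 0, 0.007, -0.0036, 0, 0, 0.0094, -0.0047, 0, 0, 0.0106, -0.0052, 0, 0])

```text
clock: 21.53
position: [0.541, -0.2185, 0.0714]
orientation: [-2.004, 1.57, 2.734]
force: [-0.9, 2.4, -11.0]
gripper_width: 0.0145
```

Call:
carry_out(series=[0.0012, -0.0005, 0, 0, 0.0024, -0.0009, 0, 0])

```text
clock: 21.7
position: [0.5402, -0.2186, 0.0692]
orientation: [-1.903, 1.57, 2.834]
force: [-1.7, 2.9, -11.2]
gripper_width: 0.015
```

Run:
```python
from h import *
kobs()
im,d=read_camera('scene'); P=cloud('scene',d)
c,s=np.cos(TH),np.sin(TH); oo=H[:2]-.1*np.array([c,s]); D=P[...,:2]-oo
B=np.dstack([c*D[...,0]+s*D[...,1],-s*D[...,0]+c*D[...,1],P[...,2]])
m=(B[...,0]>-.08)&(B[...,0]<.08)&(B[...,1]>-.11)&(B[...,1]<.11)&(B[...,2]>.06)&(B[...,2]<.2); q=B[m]
for _ in range(3):
    f=np.linalg.lstsq(np.c_[q[:,0],np.ones(len(q))],q[:,2],rcond=None)[0]; r=q[:,2]-q[:,0]*f[0]-f[1]; q=q[abs(r)<.008]
print(len(q),'lid slope',-f[0],f[1])
```

```text
21.7 knee [-0.0814 -0.1842  0.0882] ang 160.9 r 0.0756 Frad -2.0 Ftan 11.2 Fy 2.9 w 0.015
5684 lid slope 0.07669897775541891 0.10092756926379595
```

Call:
carry_out(series=[0.001, -0.0003, 0, 0, 0.002, -0.0006, 0, 0, 0.003, -0.0009, 0, 0])

```text
clock: 22.0
position: [0.5395, -0.2187, 0.0665]
orientation: [-0.726, 1.571, -2.272]
force: [-2.0, 2.5, -9.0]
gripper_width: 0.0147
```

Call:
carry_out(series=[0.0005, -0.0002, 0, 0, 0.001, -0.0003, 0, 0])

```text
clock: 22.17
position: [0.5395, -0.2187, 0.0659]
orientation: [1.128, 1.57, -0.418]
force: [-3.3, 1.7, -5.9]
gripper_width: 0.0149
```

```bash
cat > lid.py <<'E'
from h import *
kobs()
im,d=read_camera('scene'); P=cloud('scene',d)
c,s=np.cos(TH),np.sin(TH); oo=H[:2]-.1*np.array([c,s]); D=P[...,:2]-oo
B=np.dstack([c*D[...,0]+s*D[...,1],-s*D[...,0]+c*D[...,1],P[...,2]])
m=(B[...,0]>-.08)&(B[...,0]<.08)&(B[...,1]>-.11)&(B[...,1]<.11)&(B[...,2]>.06)&(B[...,2]<.2); q=B[m]
for _ in range(3):
    f=np.linalg.lstsq(np.c_[q[:,0],np.ones(len(q))],q[:,2],rcond=None)[0]; r=q[:,2]-q[:,0]*f[0]-f[1]; q=q[abs(r)<.008]
print(len(q),'lid slope',-f[0],f[1])
E
python3 lid.py
```

```text
22.17 knee [-0.0821 -0.1843  0.0849] ang 163.5 r 0.0752 Frad 1.5 Ftan 6.6 Fy 1.7 w 0.0149
5428 lid slope -0.0037341815702210254 0.09291493481593978
```

Call:
carry_out(series=[0.0006, -0.0002, 0, 0, 0.0012, -0.0003, 0, 0])

```text
clock: 22.38
position: [0.5394, -0.2188, 0.0648]
orientation: [1.21, 1.57, -0.335]
force: [-1.0, 1.9, -2.7]
gripper_width: 0.0142
```

Call:
carry_out(series=[0, 0, 0, 0, 0, 0, 0, 0, 0, 0, 0, 0], jaw=40)

```text
clock: 22.63
position: [0.5399, -0.2193, 0.065]
orientation: [1.149, 1.569, -0.397]
force: [0.2, -0.1, -0.1]
gripper_width: 0.0343
```

```bash
python3 lid.py
```

```text
22.63 knee [-0.0817 -0.1849  0.084 ] ang 164.0 r 0.0746 Frad -0.2 Ftan 0.0 Fy -0.1 w 0.0343
5422 lid slope -0.003319949068667109 0.09287300600797407
```

Released and the lid is closed; I'll rise clear and check the whole scene.

Call:
carry_out(series=[-0.02, 0, 0, 0, -0.05, 0, 0, 0, -0.085, 0, 0.005, 0, -0.12, 0, 0.02, 0, -0.15, 0, 0.04, 0])

```text
clock: 23.1
position: [0.5407, -0.2576, 0.2172]
orientation: [1.578, 1.569, 0.035]
force: [0.9, 0.0, -0.3]
gripper_width: 0.0342
```

Call:
carry_out(series=[-0.01, -0.03, 0.02, 0, -0.02, -0.06, 0.04, 0, -0.02, -0.06, 0.04, 0, -0.02, -0.06, 0.04, 0, -0.02, -0.06, 0.04, 0])

```text
clock: 23.52
position: [0.4812, -0.3003, 0.2348]
orientation: [1.191, 1.57, -0.355]
force: [0.2, -0.3, 0.4]
gripper_width: 0.0343
```

Run:
```python
from h import *
import lid
z0=np.load('/tmp/scene.npz'); print('clock',get_obs()['clock'])
P=lid.P; save('s9.png',cv2.resize(lid.im,(800,600)))
for n in ['handle','pulley','elbow','spark_plug','knee_grip']:
    for r in search_frame('scene',n)[:1]: p=np.round(r['point']).astype(int); print(n,p,round(r['confidence'],2),P[p[0],p[1]].round(3))
m=lid.B; k=(m[...,1]<-.145)&(m[...,1]>-.2)&(abs(m[...,0]+.09)<.06)&(m[...,2]>.05)&(m[...,2]<.12); print('peg',np.median(m[k],0)); 
hh=(P[...,0]>.5)&(P[...,0]<.6)&(P[...,1]>-.15)&(P[...,1]<.1)&(P[...,2]>.118)&(P[...,2]<.14); print('handle',np.median(P[hh],0)); hh0=z0['P'][hh]; print(np.median(hh0,0))
for x,y in [(.407,-.382),(.428,-.44),(.5485,-.384)]:
    q=P[(P[...,2]>.042)&(P[...,2]<.06)&(np.hypot(P[...,0]-x,P[...,1]-y)<.03)]; print('red',(x,y),cv2.minEnclosingCircle(q[:,:2].astype(np.float32)))
```

```text
23.52 knee [-0.1424 -0.2645  0.2538] ang 124.8 r 0.2318 Frad 0.2 Ftan -0.4 Fy -0.3 w 0.0343
5419 lid slope -0.004318322044915356 0.09289974436894073
clock 23.5667
handle [211 259] 0.86 [ 0.622 -0.034  0.092]
pulley [191 404] 0.76 [0.623 0.365 0.023]
elbow [145 403] 0.79 [0.482 0.425 0.021]
spark_plug [137 324] 0.62 [0.404 0.213 0.023]
knee_grip [197 182] 0.6 [ 0.542 -0.208  0.092]
peg [-0.07918495 -0.16773777  0.08873257]
handle [ 0.53556866 -0.03564544  0.13301737]
[ 0.5357537  -0.0368033   0.13293711]
red (0.407, -0.382) ((0.40769898891448975, -0.381632536649704), 0.01318123284727335)
red (0.428, -0.44) ((0.42729032039642334, -0.44056013226509094), 0.01579899899661541)
red (0.5485, -0.384) ((0.5485360026359558, -0.3844490945339203), 0.013700142502784729)
```

View pics/s9.png

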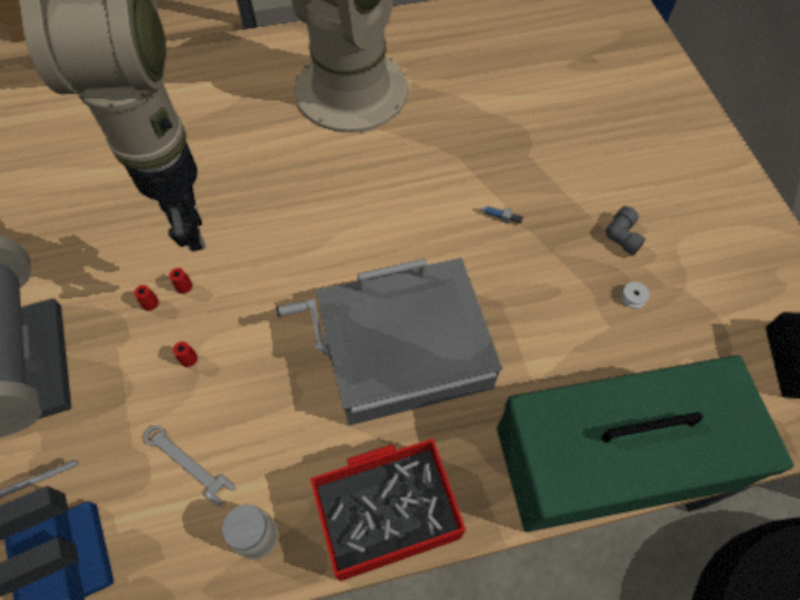

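Lid is closed flat, stay folded with the peg as at the start, the steel socket's spot is empty (it's in the box), three red look-alikes and the other things are unmoved, and the arm is clear.

```bash
python3 -c "
from cell import *
print(close_job())"
```

```text
the job is handed in; nothing more can be done
None
```

The socket is in the closed parts box and the job is handed in, at about 23.6 s of the allowed 72 s. `close_job` gives no verdict, so these are my own checks.

- **Opening:** I raised the lid by its handle and felt the stay go straight at a lid angle of about 1.30 rad. I then lowered it until it stood on the locked stay by itself.
- **Socket:** I picked up the grey steel socket and left the three red look-alikes alone. I set it upright on the box floor; the wrist picture showed it standing there before closing.
- **Closing:** I gripped the knee peg, pushed it back through straight and followed its arc until the lid was down. The force at the peg stayed at about 11 N or less, and I let go only once the box was carrying the lid.

**Last checks:**
- The lid is flat, with a slope of -0.004 rad against about ±0.002 rad measured at the start. I take that difference as camera noise.
- The handle is within about 1 mm of its starting position, and the peg is back at its folded position.
- The red sockets are within about 1 mm of where they were.
- The pulley, elbow and spark plug look unmoved in the picture. Their detected points differ from the start by 5–12 mm, which I put down to the network's scatter.
- The arm is clear of everything.
- I did not measure the stay's foot for slip directly.

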